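# Open the loading drawer and hold the index plunger clear of its plate

### The job

Pull the drawer of the low grey loading unit fully out to its stop by its handle. Then take the black knob of the sprung index plunger in the drawer, pull it straight up as far as it goes so that its pin is clear of the index plate, and hold it there: the program finishes with the fingers still holding the knob fully up and the drawer still fully out. Do not disturb the loose things standing on the bench.

Things in the scene. Friction and masses are not known exactly. Their poses are not given: they have to be found in the camera images.
- loading_unit: low grey sheet-metal housing fixed to the bench, 125 mm deep (x) and 140 mm wide (y), top at 82 mm, open at its front. Origin: centre of its underside on the bench top. Its own -x axis points out of the front, the way the drawer opens; y runs along the front; z is up. Place and yaw differ from run to run (-x points towards the robot's side of the bench and to the robot's left).
- drawer (a joint): how far the drawer is out, m: 0 shut, 0.100 fully out at a hard stop. It may start up to 0.02 open. It slides along the unit's -x with about 3 N of friction plus light damping and stays where it is left. The front panel of the drawer is 128 mm wide and stands from 8 to 60 mm above the bench, in line with the housing's front when shut; the drawer's sides are low (24 mm above the bench).
- handle_grip (a point): straight round bar handle, 10 mm thick, on the drawer's front panel: level, along the unit's y. This point: middle of the bar, 54 mm above the bench, 42 mm out from the panel's front face (37 mm free gap behind the bar), so 104.5 mm from the unit's origin along -x when shut. The straight grip part is 78 mm long; a leg at each end runs back to the panel. Same axes as the unit.
- plunger (a joint): how far the index plunger is pulled up out of the plate, m: 0 seated, 0.014 at its upper hard stop. A spring pulls it back: 3.6 N when seated, 7.8 N at the stop; it snaps back when let go. The pin is clear of the plate's hole above 0.008.
- pull_knob (a point): black upright cylindrical knob, 24 mm across, 22 mm tall, on top of the plunger. This point: its centre, 64 mm above the bench when seated. It rises straight up with the plunger and moves out with the drawer: 45 mm behind the drawer's front face, 12 mm towards +y from its middle line, so at the unit's x = -0.0175 m (under the housing's top) when shut and -0.1175 m (55 mm before the housing) when fully out.
- bush_top (a point): top centre of the fixed bush that guides the plunger, 50 mm above the bench, right under the knob; 13 mm across (its nut at 43 to 46 mm is 18 mm). It stands on a bracket arm, top at 43 mm, that reaches from it 27 mm towards the unit's +y. Beside it, towards -y, a flat round index plate 70 mm across lies in the drawer, its top 28 mm above the bench, its low hub 33 mm. It moves with the drawer.
- black_valve: bystander, loose, leave it alone: spool-shaped black bench valve, 26 mm across, 32 mm tall. Origin: centre of its underside.
- lidded_pot: bystander, loose, leave it alone: round lidded parts pot, 42 mm across, 20 mm tall. Origin: centre of its underside.
- tally: bystander, loose, leave it alone: round hand tally counter, 43 x 52 mm, 20 mm tall. Origin: centre of its underside.

How it is judged (in metres and radians):
On the way, in this order (a step that is already met when the one before it is completed fails the run):
1. the drawer is being pulled by its handle: the fingers press on the handle while it is more than 30 mm out ((contact force between the fingers and drawer_c10 above 0.5 N or contact force between the fingers and drawer_c11 above 0.5 N or contact force between the fingers and drawer_c12 above 0.5 N or contact force between the fingers and drawer_c13 above 0.5 N or contact force between the fingers and drawer_c14 above 0.5 N) and value of joint drawer above 0.03 m), for 0.05 s.
2. the drawer is fully out (more than 90 of 100 mm) with the plunger still seated (value of joint drawer above 0.09 m and value of joint plunger below 0.003 m), for 0.2 s.
3. the fingers hold the plunger's knob fully up (more than 11.5 of 14 mm), the drawer out (value of joint drawer above 0.09 m and value of joint plunger above 0.0115 m and contact force between the fingers and plunger above 4 N), for 0.2 s.
At the end, for the whole second after the job is handed in: The drawer is more than 90 mm out (of 100), the plunger is more than 11.5 mm up (of 14; its pin is clear above 8) and still, held there by the fingers (more than 4 N of contact) and by nothing else, through the last second (all of step 3 and velocity of joint plunger between -0.02 and 0.02 m/s and contact force between plunger and black_valve below 0.3 N and contact force between plunger and lidded_pot below 0.3 N and contact force between plunger and tally below 0.3 N); the arm keeps its last pose, push and grip.
It fails at once if the spool-shaped black bench valve is moved more than 20 mm (distance of black_valve from where it was at the start of the episode above 0.02 m).
It fails at once if the round lidded parts pot is moved more than 20 mm (distance of lidded_pot from where it was at the start of the episode above 0.02 m).
It fails at once if the round hand tally counter is moved more than 20 mm (distance of tally from where it was at the start of the episode above 0.02 m).
It also fails if it takes over 45 s, if anything falls off the work surface, if the arm or the gripper's body presses on something with over 40 N, if the wrist force passes 120 N, or if a joint passes its speed limit or range.

### The arm

A 6-joint arm with a two-finger parallel gripper is mounted at the origin on a cart in front of the work surface, level with it; the furniture and walls round the work are solid. World frame = base frame: x ahead of the robot, y to its left, z up, the work surface at z = 0. Lengths are in mm, angles in rad, forces in N, time in s.
With the tool pointing down it reaches from about 275 to 1000 mm from the base axis. Payload 8.4 kg.
Tool frame: the origin (TCP) lies where the fingers leave the gripper's body, on its centre line; the fingertips stand 73 mm ahead of it and the grasp point (between the pads) lies 54 mm ahead of it (grip_point_offset is the distance from the TCP to the grasp point, in mm); z points along the fingers, y is the direction in which the jaws open and shut (so a half turn about z gives the same grasp; the last joint's range is limited). The gripper opens to 85 mm and grips with 20 to 120 N. Pads are 22 mm wide; open, the fingers measure 114 mm over their backs; the gripper's body (76 mm by 85 mm) begins 54 mm behind the grasp point. The pads swing forward as they close: fully open they stand 13 mm farther back than shut.
Start: joints at [1.325, 0.353, 1.633, -0, 1.155, -0.002], TCP at [150.868, 606.521, 303.881] pointing down, gripper open.
Joint ranges: [-2.63, 2.63], [-0.92, 2.1], [0.06, 2.66], [-1.3, 4.44], [0, 2.69], [-3.02, 3.02]. Speed limits (rad/s): [2.22, 2.22, 2.79, 3.14, 3.14, 3.14].

### API

Orientations are given as [roll, pitch, yaw] about the fixed x, y, z axes, in that order (R = Rz(yaw) Ry(pitch) Rx(roll)).
In Python, from rig import sense, grab_frame, sign_off, grip_point_offset gives the robot as it stands. The module is installed in compiled form; this text tells all that it offers.
- The arm moves only by the tool drive_tool, never from a script. Its argument "targets" is one flat list of numbers, 7 for each row, row after row: the shift along the tool's x, y, z in m, then the turn, a rotation vector about the tool's x, y, z in rad, then the opening, from 0 (shut) to 1 (fully open). In form: [tx, ty, tz, wx, wy, wz, grip, tx, ty, tz, wx, wy, wz, grip, ...]. A call has 1 to 12 rows; each row is the pose to reach, as a shift and turn from the pose commanded when the call began, along the tool's axes at that moment; what a row does not reach only later rows make up. A row lasts 1/12 s, in which the tool goes at most 41.7 mm and 7.16 degrees, less where a joint would pass 70% of its speed; a pose out of reach is approached as far as the arm can. A call with a gripper value outside its range is refused whole. The fingers move at their own pace and stop on an object; "force" is the grip in N (left out, the last holds). Time passes only in rows, so rows that repeat a pose let the fingers close. It gives the time, the measured TCP pose, the force and the opening at its end, in the units of the state.
- sense(): the state, without advancing time (a new reading comes with each control period).
- grab_frame(name): name is "scene" or "top" or "wrist"; returns a dict with "color" (420x560x3 uint8, blue, green, red), "vertical_fov" (degrees; the focal length in pixels is half the picture's height over the tangent of half this angle, whatever the lens; pixels are square), "cx", "cy" (the principal point, pixels), "k1" (the pictures are not rectified: a ray, as slopes to the right and down, at radius r is drawn at 1 + k1 r^2 times it, then the intrinsics apply), "world_from_camera" (4x4, takes a point from camera to world coordinates). Camera axes: x right, y down, z forward; pixel columns grow to the right and rows downward; lengths in mm; the calibration is good to about 2 mm. A picture is of the moment at which its call begins. There is no depth.
- sign_off(): hands the job in, once; it reports no verdict.
The state is a dict: "clock": time; "qpos": joint angles; "qvel": joint speeds; "joint_efforts": joint torques, N m; "eef_pos": TCP position; "tcp_rot": TCP orientation; "contact_force": force on the tool from outside, world axes, zero at the start; "wrist_torque": the same for the moment, N m; "opening": opening from 0.0 (shut) to 1.0 (fully open).
Only numpy, scipy, OpenCV 4.12 (cv2) and the standard library are available. Lean on these libraries where they do the work, as an engineer would, in place of code of your own. Each camera call takes 0.05 s, during which the arm holds its last target. There are 200 camera calls.

## Working session

There is one attempt and no reset: what is moved stays moved. The work goes in short steps, Python scripts to look and compute and a tool call to move; the robot and the scene stay as the last step left them, time stands still between calls to the robot, and variables do not carry over. Pictures are saved under pics/ and viewed, about 8 in all and at most 12, crops included, and the job is handed in when it is done.

Besides the shell and the picture viewer there is one more tool, called as name(argument=value, ...) on one line, values as JSON. drive_tool: Moves the arm, as the interface text tells. Its arguments: {"type":"object","properties":{"targets":{"type":"array"},"force":{"type":"number"}},"required":["targets"]}

```bash
mkdir -p pics; cat > h.py <<'E'
import numpy as np, cv2
from scipy.spatial.transform import Rotation as R
from rig import sense, grab_frame
def f_of(fr): return fr["color"].shape[0]/2/np.tan(np.radians(fr["vertical_fov"])/2)
def ray(fr,u,v):
    f=f_of(fr); d=np.array([(u-fr["cx"])/f,(v-fr["cy"])/f]); s=d.copy()
    for _ in range(20): s=d/(1+fr["k1"]*(s@s))
    T=np.array(fr["world_from_camera"]); return T[:3,3],T[:3,:3]@np.array([s[0],s[1],1])
def onz(fr,u,v,z):
    o,d=ray(fr,u,v); return o+d*(z-o[2])/d[2]
def proj(fr,p):
    T=np.array(fr["world_from_camera"]); c=T[:3,:3].T@(np.array(p,float)-T[:3,3]); s=c[:2]/c[2]
    return s*(1+fr["k1"]*(s@s))*f_of(fr)+[fr["cx"],fr["cy"]]
E
python3 - <<'E'
from h import *
import pickle
print(sense())
for n in("scene","top","wrist"):
    f=grab_frame(n); cv2.imwrite(f"pics/{n}0.png",f["color"]); pickle.dump(f,open(f"{n}0.pkl","wb"))
    print(n,f["vertical_fov"],f["cx"],f["cy"],f["k1"],np.round(f["world_from_camera"],3).tolist())
E
```

```text
{'clock': 0.0, 'qpos': array([ 1.32463262e+00,  3.53656933e-01,  1.63414856e+00,  2.98168684e-05,
        1.15521170e+00, -2.39217046e-03]), 'qvel': array([ 0.00083086, -0.00030115, -0.00059577,  0.00062437,  0.00040251,
       -0.00179025]), 'joint_efforts': array([-6.19599123e-04, -6.05277872e+01, -3.42035437e+01,  1.75778939e-05,
        9.92881571e-03,  1.71470475e-05]), 'eef_pos': array([150.74678402, 606.15027195, 303.14995527]), 'tcp_rot': array([-3.14016818e+00, -3.06693728e-05,  2.89780904e+00]), 'contact_force': array([-0.38619274,  0.43550612,  0.18489459]), 'wrist_torque': array([0.01697937, 0.03402758, 0.01193516]), 'opening': 1.0006173208138263}
scene 56.83795615347947 279.0299809234139 208.74837447302886 -0.0210595931698492 [[-0.816, -0.355, 0.456, 123.003], [-0.578, 0.486, -0.655, 380.402], [0.011, -0.798, -0.602, 575.46], [0.0, 0.0, 0.0, 1.0]]
top 56.47906174300223 282.98699729896794 206.32857076211607 -0.02735665062765556 [[-0.02, -0.996, 0.088, 401.669], [-1.0, 0.018, -0.024, -169.069], [0.022, -0.088, -0.996, 900.504], [0.0, 0.0, 0.0, 1.0]]
wrist 63.43450214246858 283.50426189183537 212.04303800563886 -0.08428248400300252 [[0.241, 0.936, 0.258, 86.613], [0.971, -0.232, -0.064, 623.058], [-0.0, 0.266, -0.964, 373.652], [0.0, 0.0, 0.0, 1.0]]
```

View pics/top0.png

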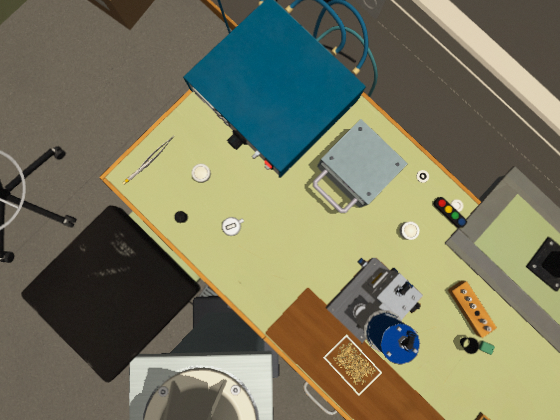

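View pics/scene0.png

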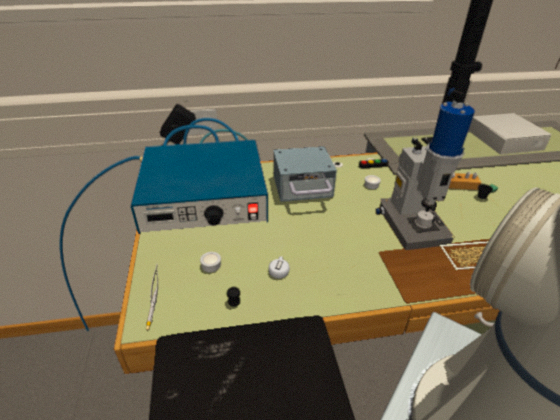

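```bash
python3 - <<'E'
from h import *
import pickle
f=pickle.load(open("top0.pkl","rb")); c=f["color"]
print("unit px",c[150,355],c[170,370],"handle",c[205,340],c[180,318], "bench",c[300,250])
hsv=cv2.cvtColor(c,cv2.COLOR_BGR2HSV); print(hsv[150,355],hsv[170,370])
m=((hsv[...,0]>85)&(hsv[...,0]<115)&(hsv[...,1]>25)&(hsv[...,1]<110)&(hsv[...,2]>90)).astype(np.uint8)
m[:110]=0;m[:,:300]=0;m[220:]=0;m[:,415:]=0
m=cv2.morphologyEx(m,cv2.MORPH_OPEN,np.ones((5,5)))
cs,_=cv2.findContours(m,0,1);k=max(cs,key=cv2.contourArea)
r=cv2.minAreaRect(k);b=cv2.boxPoints(r);print(r)
W=np.array([onz(f,*p,82) for p in b]);print(b,W.round(1),W.mean(0))
for i in range(4):
    e=W[(i+1)%4]-W[i];print(np.linalg.norm(e),np.degrees(np.arctan2(e[1],e[0])))
for n,(u,v),z in(("pot",(201,173),20),("tally",(231,227),20),("valve",(181,217),32),("handleL",(318,180),54),("handleR",(345,207),54)):print(n,onz(f,u,v,z).round(0))
cr=cv2.resize(c[100:250,280:480],None,fx=4,fy=4,interpolation=cv2.INTER_CUBIC)
cv2.polylines(cr,[((b-[280,100])*4).astype(int)],True,(0,0,255),1)
cv2.imwrite("pics/crop1.png",cr)
E
```

```text
unit px [161 165 150] [163 168 155] handle [ 72 107 110] [166 168 176] bench [134 195 198]
[ 82  23 165] [ 78  20 168]Traceback (most recent call last):
  File "<stdin>", line 9, in <module>
ValueError: max() iterable argument is empty
```

```bash
python3 - <<'E'
from h import *
import pickle
f=pickle.load(open("top0.pkl","rb")); c=f["color"]
hsv=cv2.cvtColor(c,cv2.COLOR_BGR2HSV)
m=((hsv[...,0]>60)&(hsv[...,0]<115)&(hsv[...,1]<60)&(hsv[...,2]>120)).astype(np.uint8)
m[:110]=0;m[:,:300]=0;m[220:]=0;m[:,415:]=0
m=cv2.morphologyEx(m,cv2.MORPH_OPEN,np.ones((5,5)))
cs,_=cv2.findContours(m,0,1);k=max(cs,key=cv2.contourArea)
r=cv2.minAreaRect(k);b=cv2.boxPoints(r);print(r)
W=np.array([onz(f,*p,82) for p in b]);print(b,W.round(1),W.mean(0))
for i in range(4):
    e=W[(i+1)%4]-W[i];print(np.linalg.norm(e),np.degrees(np.arctan2(e[1],e[0])))
for n,(u,v),z in(("pot",(201,173),20),("tally",(231,227),20),("valve",(181,217),32),("handleL",(318,180),54),("handleR",(345,207),54)):print(n,onz(f,u,v,z).round(0))
cr=cv2.resize(c[100:250,280:480],None,fx=4,fy=4,interpolation=cv2.INTER_CUBIC)
cv2.polylines(cr,[((b-[280,100])*4).astype(int)],True,(0,0,255),1)
cv2.imwrite("pics/crop1.png",cr)
E
```

```text
((363.6699523925781, 161.06802368164062), (65.14695739746094, 56.722267150878906), 44.19307327270508)
[[320.545   158.69655]
 [360.08487 118.02696]
 [406.7949  163.4395 ]
 [367.25504 204.10909]] [[ 574.  -271.    82. ]
 [ 662.  -359.3   82. ]
 [ 561.1 -456.3   82. ]
 [ 475.1 -367.3   82. ]] [ 568.03921171 -363.48305238   82.        ]
124.66597605745488 -45.113156481477944
139.981608611686 -136.13852475969955
123.77467505090625 134.0206254606235
138.0972586807615 44.22318910937083
pot [558.  -6.  20.]
tally [435. -73.  20.]
valve [458.  36.  32.]
handleL [ 533. -267.   54.]
handleR [ 472. -325.   54.]
```

View pics/crop1.png

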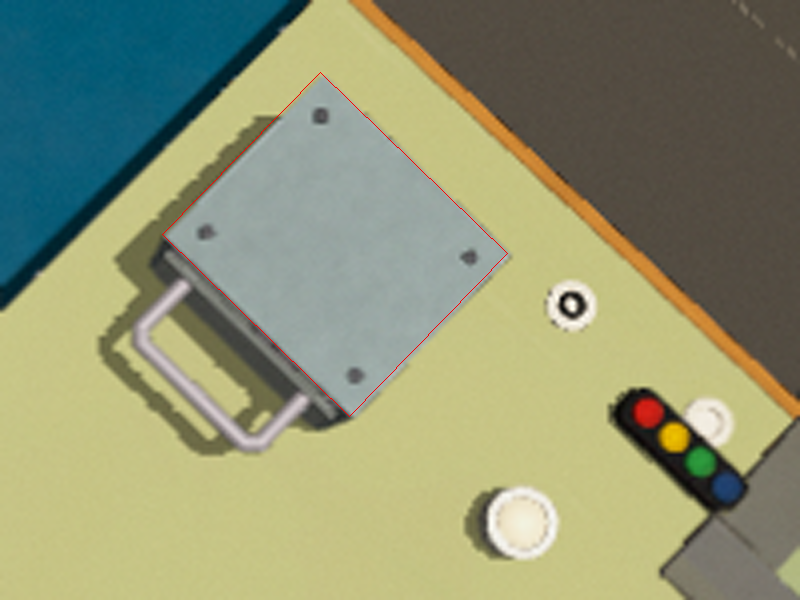

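The top view shows the unit as a clean rectangle centred near (364,161), with its handle at about (329,197) on the lower-left face. The pot is at (201,173), the tally at (231,227) and the valve at (181,217), all well away from the pull direction. Next I work out the approach move.

```bash
cat >> h.py <<'E'
psi=np.radians(-45.5); C=np.array([568,-363.5,0])
def unit(x,y,z): return C+[x*np.cos(psi)-y*np.sin(psi),x*np.sin(psi)+y*np.cos(psi),z]
def shift(tcp,jaw_deg):
    "shift (m) and turn to bring TCP to tcp (mm), tool down, jaws along jaw_deg"
    s=sense(); M=R.from_euler("xyz",s["tcp_rot"]); T=R.from_euler("xyz",[np.pi,0,np.radians(jaw_deg+90)])
    print("t",s["clock"],"now",s["eef_pos"].round(1),s["tcp_rot"].round(3),"F",s["contact_force"].round(1),"open",round(s["opening"],3),"q",s["qpos"].round(2))
    print("->",np.round(tcp,1),(M.inv().apply(np.array(tcp)-s["eef_pos"])/1000).round(4),(M.inv()*T).as_rotvec().round(4))
E
python3 - <<'E'
from h import *
import pickle
f=pickle.load(open("top0.pkl","rb"))
a=[onz(f,*p,54) for p in((315.5,183.75),(343,210))];print(np.round(a,1),np.mean(a,0).round(1))
e=a[1]-a[0];print(np.degrees(np.arctan2(e[1],e[0])))
print("shut",unit(-104.5,0,54)); m=np.mean(a,0)-unit(0,0,54); print("unit x,y of bar",m[:2]@[np.cos(psi),np.sin(psi)],m[:2]@[-np.sin(psi),np.cos(psi)])
g=unit(-108,0,230);shift(g,-45.5)
E
```

```text
[[ 524.4 -261.8   54. ]
 [ 465.6 -320.3   54. ]] [ 495. -291.   54.]
-135.1107456666249
shut [ 494.75498188 -288.96532806   54.        ]
unit x,y of bar -102.84016968508818 -1.2645504682182254
t 0.15 now [150.8 606.3 303.3] [-3.141 -0.     2.898] F [-0.6  0.4  0.2] open 1.001 q [ 1.32  0.35  1.63 -0.    1.16 -0.  ]
-> [ 492.3 -286.5  230. ] [-0.5469 -0.7838  0.0741] [-6.0000e-04  1.1000e-03  2.1211e+00]
```

drive_tool(targets=[-0.547, -0.784, 0.074, 0, 0, 2.121, 0.4, -0.547, -0.784, 0.074, 0, 0, 2.121, 0.4, -0.547, -0.784, 0.074, 0, 0, 2.121, 0.4, -0.547, -0.784, 0.074, 0, 0, 2.121, 0.4, -0.547, -0.784, 0.074, 0, 0, 2.121, 0.4, -0.547, -0.784, 0.074, 0, 0, 2.121, 0.4, -0.547, -0.784, 0.074, 0, 0, 2.121, 0.4, -0.547, -0.784, 0.074, 0, 0, 2.121, 0.4, -0.547, -0.784, 0.074, 0, 0, 2.121, 0.4, -0.547, -0.784, 0.074, 0, 0, 2.121, 0.4, -0.547, -0.784, 0.074, 0, 0, 2.121, 0.4, -0.547, -0.784, 0.074, 0, 0, 2.121, 0.4])

```text
clock: 1.15
eef_pos: [329.1, 139.1, 265.4]
tcp_rot: [3.141, -0.0, 1.392]
contact_force: [0.8, 0.1, 1.3]
opening: 0.401
```

```bash
python3 -c "
from h import *
shift(unit(-108,0,230),-45.5)"
```

```text
t 1.15 now [329.1 139.1 265.4] [ 3.141 -0.     1.392] F [0.8 0.1 1.3] open 0.401 q [ 0.4  -0.03  2.2  -0.    0.97  0.57]
-> [ 492.3 -286.5  230. ] [-0.3898  0.2362  0.0354] [ 5.000e-04 -6.000e-04  6.155e-01]
```

drive_tool(targets=[-0.39, 0.236, 0.035, 0, 0, 0.616, 0.4, -0.39, 0.236, 0.035, 0, 0, 0.616, 0.4, -0.39, 0.236, 0.035, 0, 0, 0.616, 0.4, -0.39, 0.236, 0.035, 0, 0, 0.616, 0.4, -0.39, 0.236, 0.035, 0, 0, 0.616, 0.4, -0.39, 0.236, 0.035, 0, 0, 0.616, 0.4, -0.39, 0.236, 0.035, 0, 0, 0.616, 0.4, -0.39, 0.236, 0.035, 0, 0, 0.616, 0.4, -0.39, 0.236, 0.035, 0, 0, 0.616, 0.4, -0.39, 0.236, 0.035, 0, 0, 0.616, 0.4, -0.39, 0.236, 0.035, 0, 0, 0.616, 0.4, -0.39, 0.236, 0.035, 0, 0, 0.616, 0.4])

```text
clock: 2.15
eef_pos: [496.6, -289.9, 229.8]
tcp_rot: [3.138, 0.0, 0.779]
contact_force: [0.1, 1.1, 0.6]
opening: 0.399
```

```bash
python3 - <<'E'
from h import *
import pickle
f=grab_frame("wrist"); pickle.dump(f,open("w1.pkl","wb"))
c=f["color"].copy()
for y in(-39,0,39):
    p=proj(f,unit(-104.5,y,54)); print(y,p); cv2.drawMarker(c,tuple(int(v) for v in p),(0,0,255),0,12,1)
for q in((-62.5,-70),(-62.5,70)):
    p=proj(f,unit(*q,82)); print(q,p); cv2.drawMarker(c,tuple(int(v) for v in p),(0,255,0),0,12,1)
cv2.imwrite("pics/w1.png",c)
shift(unit(-104.5,0,108),-45.5)
E
```

```text
-39 [279.46802764 261.68368447]
0 [279.461841   213.82543379]
39 [279.4704651 161.9296931]
(-62.5, -70) [336.28830872 315.7953927 ]
(-62.5, 70) [346.34962184 118.2314432 ]
t 2.2 now [ 495.1 -287.1  229.6] [3.141 0.    0.779] F [-0.4 -0.1 -0.5] open 0.399 q [-0.53  0.35  1.82 -0.    0.97  0.26]
-> [ 494.8 -289.   108. ] [-0.0016  0.001   0.1216] [0.0007 0.0002 0.002 ]
```

View pics/w1.png

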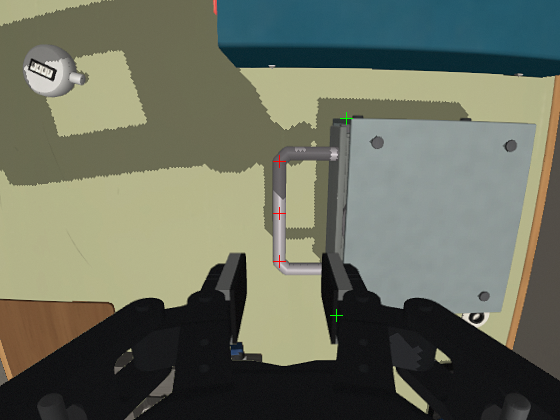

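The wrist view shows the bar at x≈279, running from row 161 to row 262. My predicted marks sit right on it, and the drawer looks shut. I'll go down over the bar and close.

drive_tool(targets=[-0.001, 0.001, 0.04, 0, 0, 0, 0.4, -0.002, 0.001, 0.08, 0, 0, 0, 0.4, -0.002, 0.001, 0.105, 0, 0, 0, 0.4, -0.002, 0.001, 0.121, 0, 0, 0, 0.4, -0.002, 0.001, 0.121, 0, 0, 0, 0.4, -0.002, 0.001, 0.121, 0, 0, 0, 0, -0.002, 0.001, 0.121, 0, 0, 0, 0, -0.002, 0.001, 0.121, 0, 0, 0, 0, -0.002, 0.001, 0.121, 0, 0, 0, 0, -0.002, 0.001, 0.121, 0, 0, 0, 0, -0.002, 0.001, 0.121, 0, 0, 0, 0, -0.002, 0.001, 0.121, 0, 0, 0, 0], force=40)

```text
clock: 3.2
eef_pos: [494.4, -286.2, 110.6]
tcp_rot: [3.14, -0.001, 0.782]
contact_force: [0.8, 1.7, 7.4]
opening: 0.094
```

drive_tool(targets=[0, -0.01, 0, 0, 0, 0, 0, 0, -0.022, 0, 0, 0, 0, 0, 0, -0.034, 0, 0, 0, 0, 0, 0, -0.046, 0, 0, 0, 0, 0, 0, -0.058, 0, 0, 0, 0, 0, 0, -0.07, 0, 0, 0, 0, 0, 0, -0.08, 0, 0, 0, 0, 0, 0, -0.09, 0, 0, 0, 0, 0, 0, -0.096, 0, 0, 0, 0, 0, 0, -0.1, 0, 0, 0, 0, 0, 0, -0.104, 0, 0, 0, 0, 0, 0, -0.104, 0, 0, 0, 0, 0])

```text
clock: 4.2
eef_pos: [426.6, -216.8, 110.9]
tcp_rot: [3.123, -0.004, 0.783]
contact_force: [18.1, -24.5, -25.3]
opening: 0.098
```

```bash
python3 -c "
from h import *
shift(unit(-204.5,0,108),-45.5)
s=sense(); d=s['eef_pos']-C; print('bar x',d[:2]@[np.cos(psi),np.sin(psi)],'y',d[:2]@[-np.sin(psi),np.cos(psi)])"
```

```text
t 4.2 now [ 426.6 -216.8  110.9] [ 3.123 -0.004  0.783] F [ 18.1 -24.5 -25.3] open 0.098 q [-0.47  0.41  2.09 -0.    0.61  0.32]
-> [ 424.7 -217.6  108. ] [-0.002  -0.0008  0.0029] [ 0.0181 -0.0036  0.0067]
bar x -203.73293034659687 y 1.974786681342186
```

The pull ended against the hard stop with a reaction of about 30 N and the bar at unit x ≈ -204. Next I ease off, release and lift.

drive_tool(targets=[0, 0.003, 0, 0, 0, 0, 0, 0, 0.003, 0, 0, 0, 0, 0.4, 0, 0.003, 0, 0, 0, 0, 0.4, 0, 0.003, 0, 0, 0, 0, 0.4, 0, 0.003, 0, 0, 0, 0, 0.4, 0, 0.003, 0, 0, 0, 0, 0.4, 0, 0.003, -0.03, 0, 0, 0, 0.4, 0, 0.003, -0.07, 0, 0, 0, 0.6, 0, 0.003, -0.11, 0, 0, 0, 0.6, 0, 0.003, -0.13, 0, 0, 0, 0.6, 0, 0.003, -0.13, 0, 0, 0, 0.6, 0, 0.003, -0.13, 0, 0, 0, 0.6])

```text
clock: 5.2
eef_pos: [422.8, -214.4, 240.4]
tcp_rot: [3.139, -0.001, 0.782]
contact_force: [0.3, 0.0, -1.1]
opening: 0.601
```

```bash
python3 - <<'E'
from h import *
import pickle
f=grab_frame("wrist"); pickle.dump(f,open("w2.pkl","wb"))
c=f["color"].copy()
for q in((-204.5,0,54),(-204.5,39,54),(-117.5,12,75)):
    p=proj(f,unit(*q)); print(q,p); cv2.drawMarker(c,tuple(int(v) for v in p),(0,0,255),0,12,1)
cv2.imwrite("pics/w2.png",c)
shift(unit(-117.5,12,200),44.5);shift(unit(-117.5,12,200),-135.5)
E
```

```text
(-204.5, 0, 54) [287.02227601 210.7148569 ]
(-204.5, 39, 54) [287.46362182 160.77705706]
(-117.5, 12, 75) [407.75851104 202.88112072]
t 5.25 now [ 422.1 -214.1  239.1] [ 3.142 -0.     0.782] F [-0.3  0.3 -0.3] open 0.599 q [-0.47  0.2   2.01 -0.    0.93  0.32]
-> [ 494.2 -271.3  200. ] [0.0109 0.0914 0.0391] [ 1.0000e-04  1.0000e-04 -1.5656e+00]
t 5.25 now [ 422.1 -214.1  239.1] [ 3.142 -0.     0.782] F [-0.3  0.3 -0.3] open 0.599 q [-0.47  0.2   2.01 -0.    0.93  0.32]
-> [ 494.2 -271.3  200. ] [0.0109 0.0914 0.0391] [ 1.000e-04 -1.000e-04  1.576e+00]
```

View pics/w2.png

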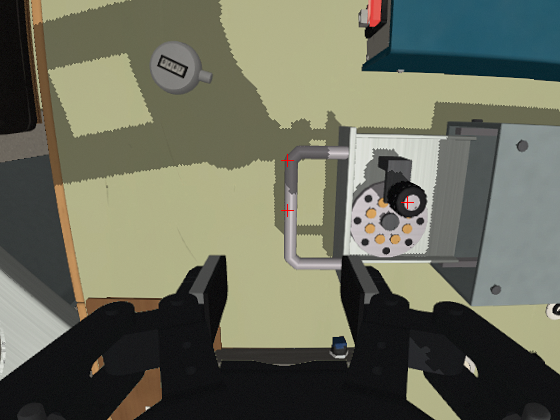

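The drawer is out, with the bar at about x=292 and the knob top at about (411,202), within 2–3 mm of my prediction. I'll go above the knob with the jaws turned along unit y.

drive_tool(targets=[0.011, 0.093, 0.02, 0, 0, -1.566, 0.6, 0.011, 0.093, 0.02, 0, 0, -1.566, 0.6, 0.011, 0.093, 0.02, 0, 0, -1.566, 0.6, 0.011, 0.093, 0.02, 0, 0, -1.566, 0.6, 0.011, 0.093, 0.02, 0, 0, -1.566, 0.6, 0.011, 0.093, 0.02, 0, 0, -1.566, 0.6, 0.011, 0.093, 0.02, 0, 0, -1.566, 0.6, 0.011, 0.093, 0.02, 0, 0, -1.566, 0.6, 0.011, 0.093, 0.02, 0, 0, -1.566, 0.6, 0.011, 0.093, 0.02, 0, 0, -1.566, 0.6, 0.011, 0.093, 0.02, 0, 0, -1.566, 0.6, 0.011, 0.093, 0.02, 0, 0, -1.566, 0.6])

```text
clock: 6.25
eef_pos: [494.7, -272.0, 217.0]
tcp_rot: [-3.14, -0.004, 2.288]
contact_force: [0.8, 0.8, -0.5]
opening: 0.602
```

drive_tool(targets=[0, 0, 0.02, 0, 0, -0.066, 0.6, 0, 0, 0.02, 0, 0, -0.066, 0.6, 0, 0, 0.02, 0, 0, -0.066, 0.6])

```text
clock: 6.5
eef_pos: [494.3, -271.8, 197.0]
tcp_rot: [-3.14, -0.005, 2.345]
contact_force: [0.3, -0.0, 0.2]
opening: 0.6
```

```bash
python3 - <<'E'
from h import *
import pickle
f=grab_frame("wrist"); pickle.dump(f,open("w3.pkl","wb"))
c=f["color"].copy()
for q in((-115.5,12,75),(-115.5,12,53)):
    p=proj(f,unit(*q)); print(q,p); cv2.drawMarker(c,tuple(int(v) for v in p),(0,0,255),0,12,1)
cv2.imwrite("pics/w3.png",c)
shift(unit(-115.5,12,120),44.5)
E
```

```text
(-115.5, 12, 75) [281.90196078 237.79744497]
(-115.5, 12, 53) [282.07096805 226.71278689]
t 6.55 now [ 495.  -272.1  198. ] [-3.141e+00 -3.000e-03  2.345e+00] F [-0.6 -0.5 -0.2] open 0.597 q [-0.51  0.39  1.85  0.    0.91 -1.28]
-> [ 495.6 -272.7  120. ] [-0.0011  0.0001  0.078 ] [-0.001  -0.0032 -0.0024]
```

View pics/w3.png

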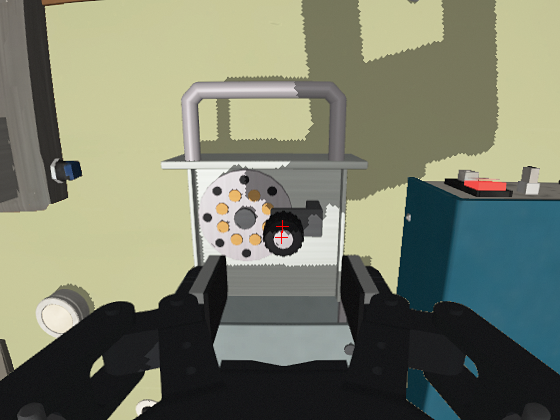

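The knob top is at about (284,239) against a prediction of (282,238), so it's about 1 mm off and lies between the fingers. I'll go down and grip.

drive_tool(targets=[-0.001, 0.001, 0.03, 0, 0, 0, 0.6, -0.001, 0.001, 0.055, 0, 0, 0, 0.6, -0.001, 0.001, 0.07, 0, 0, 0, 0.6, -0.001, 0.001, 0.078, 0, 0, 0, 0.6, -0.001, 0.001, 0.078, 0, 0, 0, 0.6, -0.001, 0.001, 0.078, 0, 0, 0, 0, -0.001, 0.001, 0.078, 0, 0, 0, 0, -0.001, 0.001, 0.078, 0, 0, 0, 0, -0.001, 0.001, 0.078, 0, 0, 0, 0, -0.001, 0.001, 0.078, 0, 0, 0, 0, -0.001, 0.001, 0.078, 0, 0, 0, 0, -0.001, 0.001, 0.078, 0, 0, 0, 0], force=50)

```text
clock: 7.55
eef_pos: [496.6, -274.1, 122.9]
tcp_rot: [-3.139, 0.002, 2.348]
contact_force: [-8.6, -10.0, 4.7]
opening: 0.263
```

drive_tool(targets=[0, -0.001, 0, 0, 0, 0, 0, 0, -0.001, -0.003, 0, 0, 0, 0, 0, -0.001, -0.006, 0, 0, 0, 0, 0, -0.001, -0.009, 0, 0, 0, 0, 0, -0.001, -0.012, 0, 0, 0, 0, 0, -0.001, -0.014, 0, 0, 0, 0, 0, -0.001, -0.016, 0, 0, 0, 0, 0, -0.001, -0.016, 0, 0, 0, 0, 0, -0.001, -0.016, 0, 0, 0, 0])

```text
clock: 8.3
eef_pos: [496.4, -274.3, 137.2]
tcp_rot: [-3.141, 0.002, 2.348]
contact_force: [-0.4, -8.0, -15.4]
opening: 0.262
```

```bash
python3 - <<'E'
from h import *
shift(unit(-115.5,12,136),44.5)
for n in("wrist",):
    f=grab_frame(n); cv2.imwrite("pics/w4.png",f["color"])
    for z in(75,89):print(z,proj(f,unit(-115.5,12,z)))
E
```

```text
t 8.3 now [ 496.4 -274.3  137.2] [-3.141e+00  2.000e-03  2.348e+00] F [ -0.4  -8.  -15.4] open 0.262 q [-0.51  0.48  1.88 -0.    0.78 -1.28]
-> [ 495.6 -272.7  136. ] [0.0016 0.0006 0.0012] [-0.001   0.0016  0.0006]
75 [281.85131452 276.47331852]
89 [281.68291133 292.56169391]
```

View pics/w4.png

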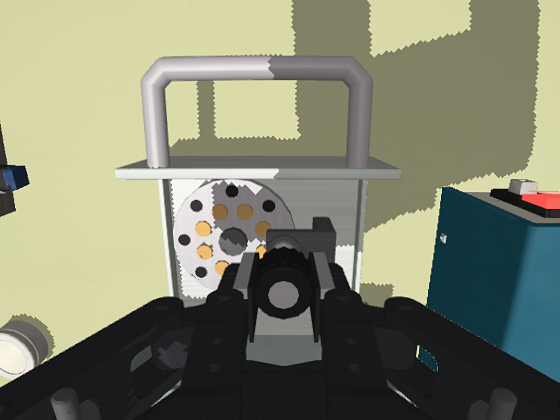

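The knob top is now at about (283,294), which matches the raised height (292.6 predicted for 89 mm), and the drawer still looks fully out. I'll hold briefly to check for slip and measure the drawer opening.

drive_tool(targets=[0, 0, 0, 0, 0, 0, 0, 0, 0, 0, 0, 0, 0, 0, 0, 0, 0, 0, 0, 0, 0, 0, 0, 0, 0, 0, 0, 0, 0, 0, 0, 0, 0, 0, 0, 0, 0, 0, 0, 0, 0, 0, 0, 0, 0, 0, 0, 0, 0, 0, 0, 0, 0, 0, 0, 0, 0, 0, 0, 0, 0, 0, 0, 0, 0, 0, 0, 0, 0, 0])

```text
clock: 9.18
eef_pos: [496.4, -274.2, 137.2]
tcp_rot: [-3.141, 0.001, 2.348]
contact_force: [0.4, -8.8, -15.5]
opening: 0.26
```

```bash
python3 - <<'E'
from h import *
s=sense();print(s["eef_pos"].round(1),s["contact_force"].round(1),s["opening"])
f=grab_frame("wrist"); o=cv2.imread("pics/w4.png")
d=cv2.absdiff(f["color"],o).max(2);print("changed px",(d>40).sum())
def ux(p): d=p-C; return d[:2]@[np.cos(psi),np.sin(psi)]
print("bar x",ux(onz(f,260,69,54)),"knob x (z89)",ux(onz(f,283,294,89)), "knob x if 75",ux(onz(f,283,294,75)))
E
```

```text
[ 496.4 -274.2  137.2] [  0.4  -8.8 -15.5] 0.2600627069850173
changed px 16
bar x -201.51838515928014 knob x (z89) -114.87049871335304 knob x if 75 -107.07220524483708
```

```bash
python3 -c "
from rig import sign_off
print(sign_off())"
```

```text
the job is handed in; nothing more can be done
None
```

I pulled the drawer out to its stop by the handle, then gripped the knob, pulled it up to its upper stop and handed the job in with the fingers still holding it. No verdict was reported.

**Drawer:** the pull ended against a reaction of about 30 N, so it reached the stop. In the last wrist picture the bar is at unit x of about -201.5 mm, which puts the drawer at about 97 mm against the 90 mm needed. That is 3 mm less than the nominal 100 mm. The cause could be calibration error or a slight push back when I released the handle.

**Knob:** the tool rose 14.3 mm with the knob gripped. The knob top in the picture matches the 14 mm raised height. The downward pull on the tool held at about 15.5 N for 0.9 s without slipping; the spring alone gives 7.8 N, so the knob is on its stop. About 8–9 N of sideways force remained on the knob at hand-in.

**Loose items:** I kept the moves clear of the valve, pot and tally. I did not measure their positions again at the end.

The clock stood at about 9.2 s of the 45 s allowed when I handed in.

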